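# Hold the wick caddy open, then ease its lid shut

## Task

I have spent wicks to drop into the red caddy: first push its tilted-out drawer fully home so that it will catch them. Then press the yellow paddle of its lever all the way down and keep the lid fully open for two seconds, and ease the paddle back up so that the lid comes down slowly and shuts without dropping or slamming. Work the lid by the paddle only, never touching the lid itself, pick nothing up, leave the diyas, lota and plaque where they stand, and finish clear of everything.

Things in the scene. Friction and masses are not known exactly. Their poses are not given: they have to be found in the camera images.
- caddy: Red plastic tilt-out drawer caddy, fixed to the trolley top; 170 (x) by 160 (y) by 130 mm high. Origin: centre of its underside. x points from its front (drawer side, facing the robot) to its back, y to its left, z up. Its flat hinged lid covers its top; shut, the lid's top is 140 mm high.
- drawer (a joint): Tilt of the caddy's orange tilt-out drawer (rad): 0 is fully home, 0.5 farthest out. It hinges on a level line along caddy y at caddy x = -85 mm, 12 mm above the trolley top; its upper rim tips out towards the robot (caddy -x). A stiff hinge: it stays where it is left; about 2 N at the rim, towards caddy +x, pushes it home against a stop.
- drawer_rim (a point): Middle of the upper edge of the drawer's outer front face (moves with the drawer). The front is a flat orange panel 146 mm wide (caddy y), 114 mm tall and 14 mm thick. Home, this point is at caddy (-99, 0, 126) mm, 12 mm ahead of the lid's edge, and the panel stands upright.
- lever (a joint): Angle of the lever on the caddy's right (-y) flank (rad): 0 is at rest (up), 0.45 is fully pressed against its stop. It turns about a level line along caddy x, at caddy y = -80 mm, 100 mm above the trolley top. About 4 to 6 N down on the paddle presses it, nearly the same all the way; a spring and the lid's weight push it back up when let go. It drives the lid: lid angle = 2.67 x lever angle.
- paddle_top (a point): Centre of the upper face of the yellow paddle at the lever's outer end, the place to press: 50 mm (x) by 46 mm (y) by 8 mm thick, 115 mm out from the lever's turning line (moves with the lever). At rest it is at caddy (-30, -189, 136) mm and slopes up outwards by 0.25 rad; fully pressed it is at caddy (-30, -194, 85) mm and slopes down outwards by 0.20 rad.
- lid (a joint): Angle of the caddy's lid (rad): 0 is shut, 1.2 is fully open. Hinged along the caddy's top back edge; its front edge rises. It moves only as the lever makes it; let go when open, it falls at over 3 rad/s and slams; a steady let-up over 2 s or more is gentle. A fast jab at the paddle can throw the lid up ahead of the finger.
- lid_edge (a point): Middle of the upper front edge of the lid, a red panel with a white inlay, 174 by 164 mm, 6 mm thick, 0.14 to 0.28 kg. Hinge line at caddy x = +85, z = 132 mm. Shut, this point is at caddy (-87, 0, 138) mm; fully open, about 295 mm high.
- tray: Round green hard silicone tray, 250 mm across, 6 mm high, fixed. Origin: centre of its underside.
- lota: Steel lota (round-bellied water pot), loose, 96 mm across, 105 mm high, 0.3 kg, standing beyond the paddle. Origin: centre of its underside.
- plaque: Wooden plaque with a brass Ganesh relief on a foot, loose, 60 by 120 mm foot, 144 mm high. Origin: centre of its underside.
- diya0: One of six loose terracotta diyas (small open lamps) standing in a circle on the tray, 66 mm across, 27 mm high. Origin: centre of its underside.
- diya1: One of six loose terracotta diyas (small open lamps) standing in a circle on the tray, 66 mm across, 27 mm high. Origin: centre of its underside.
- diya2: One of six loose terracotta diyas (small open lamps) standing in a circle on the tray, 66 mm across, 27 mm high. Origin: centre of its underside.
- diya3: One of six loose terracotta diyas (small open lamps) standing in a circle on the tray, 66 mm across, 27 mm high. Origin: centre of its underside.
- diya4: One of six loose terracotta diyas (small open lamps) standing in a circle on the tray, 66 mm across, 27 mm high. Origin: centre of its underside.
- diya5: One of six loose terracotta diyas (small open lamps) standing in a circle on the tray, 66 mm across, 27 mm high. Origin: centre of its underside.

How it is judged:
By the outcome, as a careful person would: the job done as asked, in the order asked, and still so for the second after the job is handed in, with the robot touching nothing.
It also fails if it takes over 51 s, if anything falls off the work surface, if the arm or the gripper's body presses on something with over 40 N, if the wrist force passes 120 N, or if a joint passes its speed limit or range.

## Robot

A 6-joint arm with a two-finger parallel gripper is mounted at the origin on the work surface. World frame = base frame: x ahead of the robot, y to its left, z up, the work surface at z = 0. Lengths are in mm, angles in rad, forces in N, time in s.
With the tool pointing down it reaches from about 300 to 775 mm from the base axis. Payload 14.6 kg.
Tool frame: the origin (TCP) lies midway between the tips of the shut fingers; the grasp point (between the pads) lies 19 mm behind it; z points along the fingers, y is the line along which they close (so a half turn about z gives the same grasp; the last joint's range is limited). The gripper opens to 94 mm and grips with 3 to 60 N. Pads are 16 mm wide; open, the fingers measure 119 mm over their backs; the gripper's body (75 mm by 177 mm) begins 78 mm behind the grasp point.
Start: joints at [1.124, 0.3, 1.521, -0, 1.321, -0.067], TCP at [203.901, 510.797, 205.446] pointing down, gripper open.
Joint ranges: [-3.03, 3.03], [-0.79, 2.21], [0.23, 2.52], [-1.04, 4.18], [0, 3.07], [-2.55, 2.55]. Speed limits (rad/s): [2.22, 2.22, 2.57, 3.14, 3.14, 3.14].

## Interface

Orientations are given as [roll, pitch, yaw] about the fixed x, y, z axes, in that order (R = Rz(yaw) Ry(pitch) Rx(roll)).
In Python, from cell import manip gives the robot as it stands.
- The arm moves only by the shell command python3 -m creep 'ROWS' [OPENING] [FORCE]. ROWS is text: rows parted by semicolons, each of 6 numbers parted by spaces: the shift along the tool's x, y, z normalised to -1 to 1, where 1 is 4 cm, then the turn, a rotation vector about the tool's x, y, z normalised to -1 to 1, where 1 is pi rad. In form: dx dy dz ax ay az; .... A call has 1 to 20 rows; each row shifts and turns the commanded pose from where the row before left it, along the tool's axes as they then stand; what a row does not reach is not made up. A row lasts 1/8 s, in which the tool goes at most 62.5 mm and 10.7 degrees, less where a joint would pass 70% of its speed; a pose out of reach is approached as far as the arm can. A call with a number of a shift or a turn outside -1 to 1 is refused whole. A call with a gripper value outside its range is refused whole. OPENING is the closure, from 0 (fully open) to 1 (shut), set as the call begins (- or left out, the last holds). The fingers move at their own pace and stop on an object; FORCE is the grip in N (left out, the last holds). Time passes only in rows, so rows that do not move let the fingers close. It gives the time, the measured TCP pose, the force, the opening and the grip force at its end, in the units of the state.
- manip.read_state(): the state, without advancing time (a new reading comes with each control period).
- manip.camera(name): name is "side" or "top" or "wrist"; returns a dict with "color" (420x560x3 uint8, red, green, blue), "range_z" (420x560 float32, mm along the optical axis (not along the pixel's ray), 0 where there is no reading), "camera_matrix" (3x3 intrinsics, pixels), "T" (4x4, takes a point from camera to world coordinates). Camera axes: x right, y down, z forward; pixel columns grow to the right and rows downward; lengths in mm; the calibration is good to about 2 mm. The wrist camera is an equidistant fisheye: a pixel r from the principal point sees the ray r / f radians off the axis. A picture is of the moment at which its call begins.
- manip.sign_off(): hands the job in; it is judged then, once.
The state is a dict: "clock": time; "joints": joint angles; "qd": joint speeds; "effort": joint torques, N m; "eef_pos": TCP position; "eef_rot": TCP orientation; "wrist_force": force on the tool from outside, world axes, zero at the start; "moment": the same for the moment, N m; "finger_gap": finger opening in mm; "finger_force": force on a finger pad.
Only numpy, scipy, OpenCV 4.12 (cv2) and the standard library are available. Lean on these libraries where they do the work, as an engineer would, in place of code of your own. Each camera call takes 0.05 s, during which the arm holds its last target. There are 200 camera calls.

## Working session

There is one attempt and no reset: what is moved stays moved. The work goes in short steps, Python scripts to look and compute and a shell command to move; the robot and the scene stay as the last step left them, time stands still between calls to the robot, and variables do not carry over. Pictures are saved under pics/ and viewed, at most 10 in all, crops included, and the job is handed in when it is done.

```bash
mkdir -p pics; python3 - <<'E'
from cell import manip
import cv2,numpy as np
s=manip.read_state();print(s)
ims=[]
for n in("side","top"):
    c=manip.camera(n);np.savez(f"pics/{n}0.npz",**c);cv2.imwrite(f"pics/{n}0.png",c["color"][:,:,::-1])
    print(n,c["camera_matrix"].tolist(),c["T"].round(3).tolist())
E
```

```text
{'clock': 0.0, 'joints': array([ 1.12440809e+00,  3.00454367e-01,  1.52155845e+00, -2.31751043e-05,
        1.32065297e+00, -6.65958631e-02]), 'qd': array([-0.00013112, -0.00079811, -0.00114009,  0.00074671,  0.00164567,
        0.00099468]), 'effort': array([-3.03644221e-03, -5.31812239e+01, -3.52721035e+01,  7.08875502e-02,
        2.44569022e-02, -7.80450205e-05]), 'eef_pos': array([203.80215937, 510.58744785, 204.90506706]), 'eef_rot': array([-3.14052041e+00, -4.90154812e-05,  2.76180601e+00]), 'wrist_force': array([-0.22096811, -0.1716087 ,  0.33666645]), 'moment': array([-0.01155124, -0.00203239, -0.00814208]), 'finger_force': 0.0, 'finger_gap': 93.90126777775129}
side [[439.8886858635904, 0.0, 276.23388352570583], [0.0, 439.8886858635904, 217.582935805055], [0.0, 0.0, 1.0]] [[0.746, -0.365, 0.557, -126.821], [-0.666, -0.38, 0.642, -712.335], [-0.023, -0.85, -0.526, 768.645], [0.0, 0.0, 0.0, 1.0]]
top [[420.0907329562768, 0.0, 284.07760552205576], [0.0, 420.0907329562768, 198.74579363802337], [0.0, 0.0, 1.0]] [[0.003, -0.99, 0.141, 361.217], [-1.0, -0.002, 0.006, 92.077], [-0.006, -0.141, -0.99, 1339.475], [0.0, 0.0, 0.0, 1.0]]
```

View pics/side0.png

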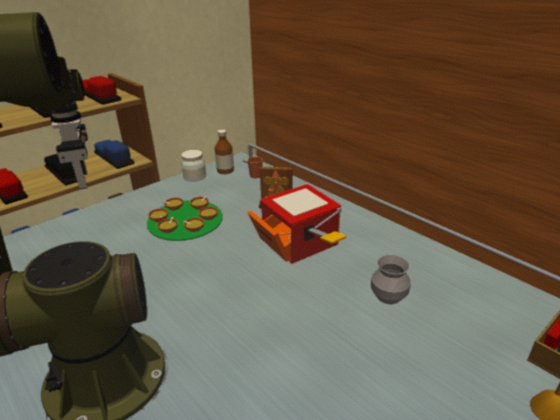

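View pics/top0.png

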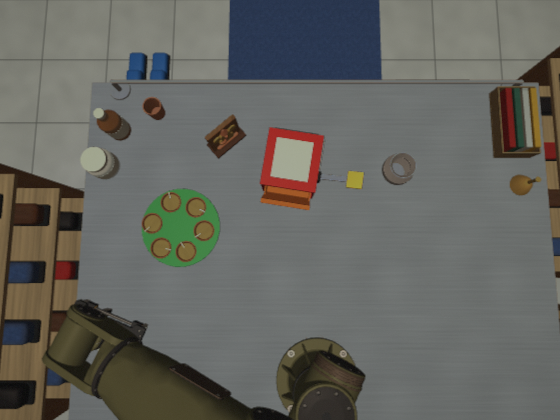

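The side view shows the caddy at about (300,220), the drawer tilted out at (265,232), the paddle at (333,237) and the lota at (391,280). In the top view the caddy is at (292,165), the drawer at (287,198), the paddle at (355,180), the lota at (398,168) and the tray at (181,227).

```bash
cat > h.py <<'E'
import numpy as np,cv2
def load(n):return dict(np.load(f"pics/{n}.npz"))
def pts(c):
    K,T=c["camera_matrix"],c["T"];z=c["range_z"].astype(float)
    v,u=np.mgrid[:z.shape[0],:z.shape[1]]
    P=np.stack([(u-K[0,2])/K[0,0]*z,(v-K[1,2])/K[1,1]*z,z],-1)
    return P@T[:3,:3].T+T[:3,3]
def mask(c,lo,hi,box):
    h=cv2.cvtColor(c["color"],cv2.COLOR_RGB2HSV);m=cv2.inRange(h,lo,hi)
    k=np.zeros_like(m);u0,v0,u1,v1=box;k[v0:v1,u0:u1]=1
    return (m>0)&(k>0)&(c["range_z"]>0)
def ray(c,u,v,z):
    K,T=c["camera_matrix"],c["T"];d=T[:3,:3]@np.array([(u-K[0,2])/K[0,0],(v-K[1,2])/K[1,1],1])
    return T[:3,3]+d*(z-T[2,3])/d[2]
E
python3 - <<'E'
from h import *
B={"top0":(240,110,430,220),"side0":(240,170,420,310)}
for n,b in B.items():
    c=load(n);P=pts(c)
    for name,lo,hi in(("yellow",(22,150,120),(35,255,255)),("orange",(7,180,100),(18,255,255)),("white",(15,10,150),(50,90,255)),("red",(0,180,60),(4,255,255))):
        m=mask(c,lo,hi,b);Q=P[m]
        print(n,name,m.sum(),np.median(Q,0).round(1),np.percentile(Q,2,0).round(),np.percentile(Q,98,0).round())
        q=np.argwhere(m)[:,::-1].astype(np.float32);r=cv2.minAreaRect(q);print("  rect",cv2.boxPoints(r).round(1).tolist())
        if name=="white":
            zz=139
            W=np.array([ray(c,*p,zz)for p in cv2.boxPoints(r)]);print(W.round(1).tolist())
            M=np.array([ray(c,u,v,zz)[:2]for u,v in q],np.float32);print(cv2.minAreaRect(M))
        if name=="yellow":
            M=np.array([ray(c,u,v,136)[:2]for u,v in q],np.float32);print(cv2.minAreaRect(M))
        if name=="orange": 
            hi_=Q[Q[:,2]>np.percentile(Q[:,2],90)];print("  top part",hi_.mean(0).round(1),hi_.min(0).round(),hi_.max(0).round())
    
E
```

```text
top0 yellow 234 [ 589.3 -104.6  135.5] [ 567. -126.  128.] [612. -84. 143.]
  rect [[346.1000061035156, 186.6999969482422], [347.8999938964844, 170.89999389648438], [362.70001220703125, 172.5], [361.0, 188.3000030517578]]
((588.9924926757812, -105.02279663085938), (43.33551788330078, 47.14030456542969), 83.66166687011719)
top0 orange 539 [560.9  94.   29.9] [510.  24.  15.] [586. 162. 121.]
  rect [[260.79998779296875, 201.5], [263.5, 184.3000030517578], [310.79998779296875, 191.89999389648438], [308.0, 209.1999969482422]]
  top part [523.4  99.8 120.4] [507.  30. 119.] [537. 164. 124.]
top0 white 1433 [648.9  76.8 141.1] [592.  24. 136.] [706. 132. 146.]
  rect [[270.3999938964844, 175.5], [276.70001220703125, 136.60000610351562], [312.8999938964844, 142.39999389648438], [306.6000061035156, 181.3000030517578]]
[[600.2, 139.4, 139.0], [717.0, 121.8, 139.0], [699.4, 15.2, 139.0], [583.1, 34.2, 139.0]]
((649.903076171875, 77.50859069824219), (107.31495666503906, 117.80989837646484), 80.97981262207031)
top0 red 1528 [641.3  76.7 137.9] [560.  -6. 133.] [736. 161. 143.]
  rect [[259.3999
[... 663 characters left out ...]
 top part [608.  133.5 121. ] [ 506. -127.  116.] [743. 294. 137.]
side0 white 731 [646.1  73.8 139.3] [591.  23. 137.] [705. 129. 142.]
  rect [[252.3000030517578, 214.60000610351562], [259.3999938964844, 179.6999969482422], [349.20001220703125, 198.0], [342.0, 233.0]]
[[502.6, 113.8, 139.0], [653.4, 263.5, 139.0], [765.0, -10.1, 139.0], [611.6, -116.2, 139.0]]
((597.3687744140625, 12.459907531738281), (249.66246032714844, 196.19837951660156), 80.9296875)
side0 red 2189 [608.4   8.9 118.1] [557. -12.   7.] [728. 165. 138.]
  rect [[255.8000030517578, 200.60000610351562], [325.1000061035156, 171.6999969482422], [352.29998779296875, 236.8000030517578], [282.8999938964844, 265.70001220703125]]
```

```bash
cat >> h.py <<'E'
O=np.array([650.,77.]);TH=-8.8*np.pi/180
R2=np.array([[np.cos(TH),-np.sin(TH)],[np.sin(TH),np.cos(TH)]])
def w2c(p):p=np.asarray(p,float);return np.r_[(p[:2]-O)@R2,p[2]]
def show():
    from cell import manip
    s=manip.read_state();print("t",round(s["clock"],2),"caddy",w2c(s["eef_pos"]).round(1),"rot",s["eef_rot"].round(3),"F",s["wrist_force"].round(1),"Fc",(s["wrist_force"][:2]@R2).round(1),"j",s["joints"].round(2),"gap",round(s["finger_gap"],1))
E
python3 -m creep '0 0 0 0 0 0.0475;0 0 0 0 0 0.0475;0 0 0 0 0 0.0475;0 0 0 0 0 0.0475;0 0 0 0 0 0.0475;0 0 0 0 0 0.0475;0 0 0 0 0 0.0475;0 0 0 0 0 0.0475;0 0 0 0 0 0.0475' 1 20
python3 - <<'E'
from h import *
show()
c=load("top0");P=pts(c);b=P[150:188,382:416].reshape(-1,3);q=b[b[:,2]>40];print("lota",w2c(q.min(0)),w2c(q.max(0)),q.mean(0),w2c(q.mean(0)))
m=mask(c,(7,180,100),(18,255,255),(240,110,330,220));Q=np.array([w2c(p) for p in P[m]]);t=Q[Q[:,2]>112];print("rim",t.min(0),t.max(0),np.median(t,0))
m=mask(c,(0,180,60),(4,255,255),(240,110,330,220));Q=np.array([w2c(p) for p in P[m]]);t=Q[Q[:,2]>130];print("lid",np.percentile(t,1,0),np.percentile(t,99,0))
for n,b in (("top0",(330,160,380,200)),("side0",(315,225,350,250))):
    c=load(n);m=mask(c,(22,150,120),(35,255,255),b);Q=np.array([w2c(p) for p in pts(c)[m]]);print("pad",Q.min(0),Q.max(0))
c=load("side0");m=mask(c,(5,180,100),(18,255,255),(240,190,300,265));Q=np.array([w2c(p) for p in pts(c)[m]]);t=Q[Q[:,2]>112];print("rim side",t.min(0),t.max(0))
E
```

```text
clock: 1.23
eef_pos: [203.9, 510.7, 205.1]
eef_rot: [-3.141, 0.001, 1.414]
wrist_force: [-0.0, 0.3, -0.4]
finger_gap: 7.4
finger_force: 0.0
t 1.23 caddy [-507.2  360.3  205.1] rot [-3.141e+00  1.000e-03  1.414e+00] F [-0.   0.3 -0.4] Fc [-0.1  0.3] j [ 1.12  0.3   1.52 -0.    1.32  1.28] gap 7.4
lota [-227.56930678 -417.63985708   40.10357738] [  32.45432141   20.28044381 1339.474907  ] [ 633.46284924 -247.75325404   83.35911086] [  33.34016643 -323.46033245   83.35911086]
rim [-136.6360704   -69.10092241  112.14047771] [-84.44914093  71.44019852 124.41075074] [-130.04734133   -0.27557589  116.87441912]
lid [-86.43085543 -78.87977724 132.56569195] [ 83.20114505  79.35937692 143.38819171]
pad [ -56.11102956 -209.76446482  126.84837686] [  -8.78503125 -168.11429513  145.13563038]
pad [ -56.84180876 -211.73896595  128.8060669 ] [  -9.07279334 -168.97762378  142.55959853]
rim side [-137.47346184  -79.92692657  112.00312458] [  0.77842484  83.74134018 137.47664176]
```

```bash
python3 -m creep '-0.65 0.55 0 0 0 0;-0.65 0.55 0 0 0 0;-0.65 0.55 0 0 0 0;-0.65 0.55 0 0 0 0;-0.65 0.55 0 0 0 0;-0.65 0.55 0 0 0 0;-0.65 0.55 0 0 0 0;-0.65 0.55 0 0 0 0;-0.65 0.55 0 0 0 0;-0.65 0.55 0 0 0 0;-0.65 0.55 0 0 0 0;-0.65 0.55 0 0 0 0;-0.65 0.55 0 0 0 0;-0.5 0.55 0 0 0 0;0 0 0 0 0 0'; python3 -c "
from h import *
show()"
```

```text
clock: 3.1
eef_pos: [454.6, 109.2, 205.0]
eef_rot: [-3.141, 0.0, 1.417]
wrist_force: [-1.2, 0.6, -0.3]
finger_gap: 0.4
finger_force: 0.0
t 3.1 caddy [-198.     1.9  205. ] rot [-3.141  0.     1.417] F [-1.2  0.6 -0.3] Fc [-1.3  0.4] j [ 0.16  0.12  1.74 -0.    1.28  0.31] gap 0.4
```

```bash
python3 -m creep '0 0 0.65 0 0 0;0 0 0.65 0 0 0;0 0 0.65 0 0 0;0 0 0.65 0 0 0;0 0.4 0 0 0 0;0 0.4 0 0 0 0;0 0.2 0 0 0 0;0 0.1 0 0 0 0;0 0.1 0 0 0 0;0 0.1 0 0 0 0;0 0.1 0 0 0 0'; python3 -c "
from h import *
show()"
```

```text
clock: 4.47
eef_pos: [509.5, 101.8, 101.5]
eef_rot: [-3.141, 0.0, 1.419]
wrist_force: [-2.5, 0.8, 0.9]
finger_gap: 0.2
finger_force: 0.9
t 4.47 caddy [-142.6    3.   101.5] rot [-3.141  0.     1.419] F [-2.5  0.8  0.9] Fc [-2.6  0.4] j [0.13 0.35 1.72 0.   1.08 0.28] gap 0.2
```

```bash
python3 -m creep '0 0.1 0 0 0 0;0 0.1 0 0 0 0;0 0.1 0 0 0 0;0 0.1 0 0 0 0;0 0.1 0 0 0 0;0 0.1 0 0 0 0'; python3 -c "
from h import *
show()"
```

```text
clock: 5.22
eef_pos: [533.5, 98.1, 101.4]
eef_rot: [-3.142, 0.0, 1.419]
wrist_force: [-0.8, -0.2, 1.5]
finger_gap: 0.1
finger_force: 0.6
t 5.22 caddy [-118.4    3.   101.4] rot [-3.142  0.     1.419] F [-0.8 -0.2  1.5] Fc [-0.7 -0.3] j [ 0.11  0.39  1.65 -0.    1.1   0.27] gap 0.1
```

```bash
python3 -m creep '0 0.05 0 0 0 0;0 0.05 0 0 0 0;0 0.04 0 0 0 0;0 0 0 0 0 0'; python3 -c "
from h import *
show()"
```

```text
clock: 5.72
eef_pos: [538.8, 97.3, 101.4]
eef_rot: [3.141, 0.0, 1.419]
wrist_force: [-0.1, -1.2, 0.9]
finger_gap: 0.4
finger_force: 0.0
t 5.72 caddy [-113.     3.1  101.4] rot [3.141 0.    1.419] F [-0.1 -1.2  0.9] Fc [ 0.1 -1.2] j [ 0.11  0.4   1.64 -0.    1.1   0.26] gap 0.4
```

```bash
for i in 1; do python3 -m creep '0 0.03 0 0 0 0;0 0.03 0 0 0 0;0 0.03 0 0 0 0;0 0 0 0 0 0'; done; python3 -c "
from h import *
show()
from cell import manip
c=manip.camera('side');np.savez('pics/side1.npz',**c)
m=mask(c,(5,180,100),(18,255,255),(240,190,300,265));Q=np.array([w2c(p) for p in pts(c)[m]]);t=Q[(Q[:,2]>20)];
for lo in (25,50,75,100,118):
  k=t[(t[:,2]>lo)&(t[:,2]<lo+10)&(t[:,0]<-60)];print(lo,len(k),k.min(0).round(),np.median(k,0).round())
cv2.imwrite('pics/side1.png',cv2.resize(c['color'][170:290,200:360,::-1],None,fx=4,fy=4))"
```

```text
clock: 6.22
eef_pos: [540.9, 97.0, 101.5]
eef_rot: [-3.138, 0.0, 1.419]
wrist_force: [-13.7, 1.4, 9.4]
finger_gap: 0.6
finger_force: 7.1
t 6.22 caddy [-110.9    3.1  101.5] rot [-3.138  0.     1.419] F [-13.7   1.4   9.4] Fc [-13.7  -0.7] j [0.11 0.41 1.63 0.   1.11 0.26] gap 0.6
25 86 [-100.  -72.   25.] [-97. -16.  29.]
50 91 [-101.  -75.   50.] [-97. -21.  55.]
75 36 [-100.  -80.   75.] [-97. -65.  81.]
100 49 [-99. -77. 100.] [-98. -47. 105.]
118 118 [-100.  -78.  118.] [-92. -38. 123.]
```

View pics/side1.png

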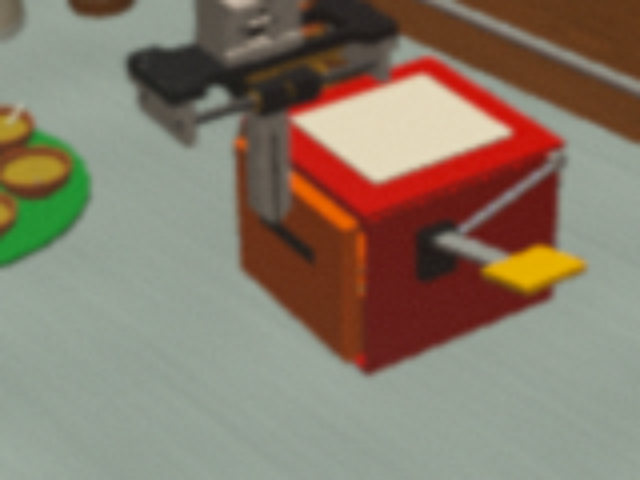

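The crop shows the drawer panel upright and flush with the lid's front at about (300,240). The finger reads 13.7 N against the stop, and the panel's face is at caddy x ≈ -99, so the drawer is home. Next I retreat and go above the paddle.

```bash
python3 -m creep '0 -0.3 0 0 0 0;0 -0.4 0 0 0 0;0 -0.5 0 0 0 0;0 0 -0.65 0 0 0;0 0 -0.65 0 0 0;0 0 -0.65 0 0 0;0 0 -0.65 0 0 0;-0.6 0.4 0 0 0 0;-0.6 0.4 0 0 0 0;-0.6 0.4 0 0 0 0;-0.6 0.4 0 0 0 0;-0.6 0.4 0 0 0 0;-0.6 0.4 0 0 0 0;-0.6 0.4 0 0 0 0;-0.6 0.4 0 0 0 0;0 0 0 0 0 0'; python3 -c "
from h import *
show()"
```

```text
clock: 8.28
eef_pos: [592.3, -106.3, 205.0]
eef_rot: [-3.142, 0.0, 1.417]
wrist_force: [-0.3, 0.7, -1.0]
finger_gap: 0.7
finger_force: 0.0
t 8.28 caddy [ -28.9 -190.   205. ] rot [-3.142  0.     1.417] F [-0.3  0.7 -1. ] Fc [-0.4  0.6] j [-0.24  0.42  1.36 -0.    1.36 -0.08] gap 0.7
```

```bash
python3 -m creep '0 0 0.5 0 0 0;0 0 0.5 0 0 0;0 0 0.3 0 0 0;0 0 0.15 0 0 0;0 0 0.08 0 0 0;0 0 0.08 0 0 0;0 0 0.08 0 0 0;0 0 0 0 0 0'; python3 -c "
from h import *
show()"
```

```text
clock: 9.28
eef_pos: [592.5, -105.2, 138.2]
eef_rot: [3.141, 0.0, 1.419]
wrist_force: [-0.7, 1.2, 4.6]
finger_gap: 0.4
finger_force: 2.0
t 9.28 caddy [ -28.9 -188.9  138.2] rot [3.141 0.    1.419] F [-0.7  1.2  4.6] Fc [-0.9  1.1] j [-0.24  0.47  1.44  0.    1.22 -0.08] gap 0.4
```

```bash
python3 -m creep '0 0 0.05 0 0 0;0 0 0.05 0 0 0;0 0 0.05 0 0 0;0 0 0.05 0 0 0;0 0 0.05 0 0 0;0 0 0.05 0 0 0;0 0 0.05 0 0 0;0 0 0.05 0 0 0;0 0 0.05 0 0 0;0 0 0.05 0 0 0;0 0 0.05 0 0 0;0 0 0.05 0 0 0;0 0 0.05 0 0 0;0 0 0.05 0 0 0;0 0 0.05 0 0 0;0 0 0.05 0 0 0;0 0 0.05 0 0 0;0 0 0.05 0 0 0;0 0 0.05 0 0 0;0 0 0.05 0 0 0'; python3 -c "
from h import *
show()"
```

```text
clock: 11.78
eef_pos: [592.3, -105.3, 97.7]
eef_rot: [3.142, 0.0, 1.419]
wrist_force: [-0.9, -3.8, 5.0]
finger_gap: 0.7
finger_force: 2.7
t 11.78 caddy [ -29.1 -189.    97.7] rot [3.142 0.    1.419] F [-0.9 -3.8  5. ] Fc [-0.3 -3.9] j [-0.24  0.52  1.48 -0.    1.15 -0.08] gap 0.7
```

```bash
python3 -m creep '0 0 0.04 0 0 0;0 0 0.04 0 0 0;0 0 0.04 0 0 0;0 0 0.04 0 0 0;0 0 0.04 0 0 0;0 0 0 0 0 0'; python3 -c "
from h import *
show()"
```

```text
clock: 12.52
eef_pos: [592.3, -105.0, 89.7]
eef_rot: [-3.142, -0.0, 1.419]
wrist_force: [0.6, -1.8, 5.4]
finger_gap: 0.5
finger_force: 2.4
t 12.53 caddy [ -29.2 -188.6   89.7] rot [-3.142 -0.     1.419] F [ 0.6 -1.8  5.4] Fc [ 0.9 -1.7] j [-0.24  0.53  1.48  0.    1.13 -0.08] gap 0.5
```

```bash
python3 -m creep '0 0 0.03 0 0 0;0 0 0.03 0 0 0;0 0 0.03 0 0 0;0 0 0 0 0 0'; python3 -c "
from h import *
show()"
```

```text
clock: 13.02
eef_pos: [592.6, -104.8, 87.3]
eef_rot: [3.141, -0.0, 1.419]
wrist_force: [-2.6, 1.1, 13.9]
finger_gap: 0.5
finger_force: 6.7
t 13.03 caddy [ -28.9 -188.5   87.3] rot [ 3.141 -0.     1.419] F [-2.6  1.1 13.9] Fc [-2.7  0.7] j [-0.24  0.53  1.49  0.    1.13 -0.08] gap 0.5
```

```bash
python3 -m creep '0 0 0.02 0 0 0;0 0 0 0 0 0;0 0 0 0 0 0;0 0 0 0 0 0'; python3 -c "
from h import *
show()
from cell import manip
c=manip.camera('side');np.savez('pics/side2.npz',**c)
P=pts(c)[140:290,230:360].reshape(-1,3);Q=np.array([w2c(p) for p in P]);k=Q[(abs(Q[:,1])<78)&(Q[:,0]>0)&(Q[:,0]<90)&(Q[:,2]<320)];print('lid top z',np.percentile(k[:,2],[98,99,100]))
m=mask(c,(15,10,150),(50,90,255),(230,100,360,290));L=np.array([w2c(p) for p in pts(c)[m]]);L=L[(L[:,2]>145)&(abs(L[:,1])<70)];f=np.polyfit(L[:,2],L[:,0],1);print(len(L),'lid angle',np.pi/2-np.arctan(-f[0]))
cv2.imwrite('pics/side2.png',cv2.resize(c['color'][130:290,200:400,::-1],None,fx=3.5,fy=3.5))"
```

```text
clock: 13.52
eef_pos: [592.7, -104.8, 87.1]
eef_rot: [3.14, -0.0, 1.419]
wrist_force: [-5.6, 1.9, 18.7]
finger_gap: 0.5
finger_force: 9.4
t 13.53 caddy [ -28.8 -188.4   87.1] rot [ 3.14  -0.     1.419] F [-5.6  1.9 18.7] Fc [-5.8  1. ] j [-0.24  0.53  1.49  0.    1.12 -0.08] gap 0.5
lid top z [217.81234676 220.88390309 227.51932846]Traceback (most recent call last):
  File "<string>", line 7, in <module>
    m=mask(c,(15,10,150),(50,90,255),(230,100,360,290));L=np.array([w2c(p) for p in pts(c)[m]]);L=L[(L[:,2]>145)&(abs(L[:,1])<70)];f=np.polyfit(L[:,2],L[:,0],1);print(len(L),'lid angle',np.pi/2-np.arctan(-f[0]))
                                                                                                                                     ~~~~~~~~~~^^^^^^^^^^^^^^^^^
    raise TypeError("expected non-empty vector for x")
TypeError: expected non-empty vector for x
```

```bash
python3 -c "
from h import *
c=load('side2');Q=pts(c)[60:290,200:420].reshape(-1,3);Q=np.array([w2c(p) for p in Q]);k=Q[(abs(Q[:,1])<78)&(Q[:,0]>0)&(Q[:,0]<90)&(Q[:,2]<330)];print('lid top z',np.percentile(k[:,2],[98,99,100]))
cv2.imwrite('pics/side2.png',cv2.resize(c['color'][90:290,200:420,::-1],None,fx=2.8,fy=2.8))"
```

```text
lid top z [217.81234676 220.88390309 227.51932846]
```

View pics/side2.png

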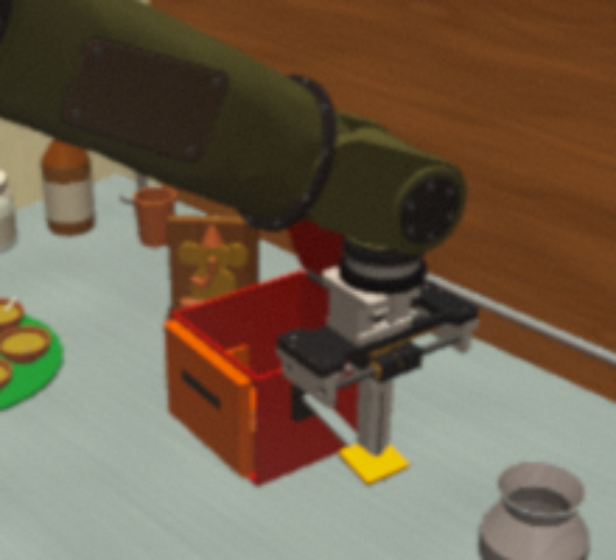

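The crop shows the lid up behind the wrist at (315,240), the drawer home and the finger on the pressed paddle at (372,460). I hold here and check the lid angle from the top camera.

```bash
python3 -m creep '0 0 0 0 0 0;0 0 0 0 0 0;0 0 0 0 0 0;0 0 0 0 0 0;0 0 0 0 0 0;0 0 0 0 0 0;0 0 0 0 0 0;0 0 0 0 0 0;0 0 0 0 0 0;0 0 0 0 0 0;0 0 0 0 0 0;0 0 0 0 0 0;0 0 0 0 0 0;0 0 0 0 0 0;0 0 0 0 0 0;0 0 0 0 0 0;0 0 0 0 0 0;0 0 0 0 0 0'; python3 -c "
from h import *
show()
from cell import manip
c=manip.camera('top');np.savez('pics/top2.npz',**c)
Q=np.array([w2c(p) for p in pts(c)[80:220,230:340].reshape(-1,3)]);k=Q[(abs(Q[:,1])<70)&(Q[:,0]>0)&(Q[:,0]<120)&(Q[:,2]>150)&(Q[:,2]<330)]
print(len(k),np.percentile(k[:,2],[50,90,95,99]));m=np.median(k[k[:,2]>np.percentile(k[:,2],90)],0);print(m)
f=np.polyfit(k[:,2],k[:,0],1);print(np.arctan2(1,-f[0]))"
```

```text
clock: 15.82
eef_pos: [592.7, -104.8, 87.1]
eef_rot: [3.14, -0.0, 1.419]
wrist_force: [-5.9, 2.3, 19.8]
finger_gap: 0.4
finger_force: 9.4
t 15.82 caddy [ -28.8 -188.5   87.1] rot [ 3.14  -0.     1.419] F [-5.9  2.3 19.8] Fc [-6.2  1.4] j [-0.24  0.53  1.49  0.    1.12 -0.08] gap 0.4
367 [270.07498345 294.08440892 295.16737022 296.30982553]
[ 25.75968174   8.48628652 295.16893734]
1.1606174940565728
```

```bash
python3 -m creep '0 0 -0.03 0 0 0;0 0 -0.04 0 0 0;0 0 -0.04 0 0 0;0 0 -0.04 0 0 0;0 0 -0.04 0 0 0;0 0 -0.04 0 0 0;0 0 -0.04 0 0 0;0 0 -0.04 0 0 0;0 0 -0.04 0 0 0;0 0 -0.04 0 0 0;0 0 -0.04 0 0 0;0 0 -0.04 0 0 0;0 0 -0.04 0 0 0;0 0 -0.04 0 0 0;0 0 -0.04 0 0 0;0 0 -0.04 0 0 0;0 0 -0.04 0 0 0;0 0 -0.04 0 0 0;0 0 -0.04 0 0 0;0 0 -0.04 0 0 0'; python3 -c "
from h import *
show()"
```

```text
clock: 18.38
eef_pos: [592.2, -104.9, 117.1]
eef_rot: [-3.141, -0.0, 1.419]
wrist_force: [0.6, 3.7, 4.0]
finger_gap: 0.5
finger_force: 2.0
t 18.38 caddy [ -29.2 -188.6  117.1] rot [-3.141 -0.     1.419] F [0.6 3.7 4. ] Fc [0.  3.7] j [-0.24  0.49  1.46  0.    1.18 -0.08] gap 0.5
```

```bash
python3 -m creep '0 0 -0.04 0 0 0;0 0 -0.04 0 0 0;0 0 -0.04 0 0 0;0 0 -0.04 0 0 0;0 0 -0.04 0 0 0;0 0 -0.04 0 0 0;0 0 -0.04 0 0 0;0 0 -0.03 0 0 0;0 0 -0.03 0 0 0;0 0 -0.03 0 0 0;0 0 -0.03 0 0 0;0 0 -0.03 0 0 0;0 0 -0.03 0 0 0;0 0 -0.03 0 0 0;0 0 -0.03 0 0 0;0 0 -0.03 0 0 0;0 0 -0.03 0 0 0;0 0 -0.03 0 0 0;0 0 -0.03 0 0 0;0 0 -0.03 0 0 0'; python3 -c "
from h import *
show()"
```

```text
clock: 20.88
eef_pos: [592.3, -105.2, 143.9]
eef_rot: [-3.141, 0.0, 1.419]
wrist_force: [0.1, 0.2, -0.5]
finger_gap: 0.4
finger_force: 0.0
t 20.88 caddy [ -29.2 -188.9  143.9] rot [-3.141  0.     1.419] F [ 0.1  0.2 -0.5] Fc [0.1 0.2] j [-0.24  0.47  1.44 -0.    1.24 -0.08] gap 0.4
```

```bash
python3 -m creep '0 0 -0.3 0 0 0;0 0 -0.6 0 0 0;0 0 -0.6 0 0 0;0 0 -0.6 0 0 0;0 0 -0.6 0 0 0;0 -0.6 0 0 0 0;0 -0.6 0 0 0 0;0 -0.6 0 0 0 0;0 -0.6 0 0 0 0;0 -0.6 0 0 0 0;-0.6 -0.3 0 0 0 0;-0.6 0 0 0 0 0;-0.6 0 0 0 0 0;0 0 0 0 0 0;0 0 0 0 0 0'; python3 -c "
from h import *
show()
from cell import manip
c=manip.camera('side');np.savez('pics/side3.npz',**c);d=manip.camera('top');np.savez('pics/top3.npz',**d)
a=load('top0')
for n,x in(('t0',a),('t3',d)):
  Q=np.array([w2c(p) for p in pts(x)[110:220,240:380].reshape(-1,3)]);L=Q[(abs(Q[:,1])<75)&(abs(Q[:,0])<80)];F=Q[(abs(Q[:,1])<70)&(Q[:,0]<-89)&(Q[:,2]>100)]
  m=mask(x,(22,150,120),(35,255,255),(330,160,380,200));print(n,'lid z',np.median(L[:,2]),np.percentile(L[:,2],97),'rim',F.min(0).round(1),'pad',w2c(np.median(pts(x)[m],0)).round(1))
e=np.abs(a['range_z']-d['range_z']);print('lota/tray/plaque depth diff',[np.percentile(e[s],[50,95]).round(1).tolist() for s in (np.s_[150:186,382:416],np.s_[185:270,140:222],np.s_[115:160,203:246])])
cv2.imwrite('pics/side3.png',c['color'][:,:,::-1])"
```

```text
clock: 22.75
eef_pos: [451.0, -155.8, 252.3]
eef_rot: [3.141, -0.0, 1.419]
wrist_force: [-0.3, -0.6, -1.0]
finger_gap: 0.3
finger_force: 0.0
t 22.75 caddy [-161.  -260.5  252.3] rot [ 3.141 -0.     1.419] F [-0.3 -0.6 -1. ] Fc [-0.2 -0.6] j [-0.41  0.1   1.65  0.    1.39 -0.26] gap 0.3
t0 lid z 139.5450171293544 144.77298797379748 rim [-287.7  -69.1  100. ] pad [ -32.2 -188.8  135.5]
t3 lid z 139.88210321825204 145.00053322975094 rim [-287.7  -69.9  100.8] pad [ -33.2 -189.2  135.7]
lota/tray/plaque depth diff [[3.1, 396.8], [2.6, 7.8], [2.7, 8.3]]
```

View pics/side3.png

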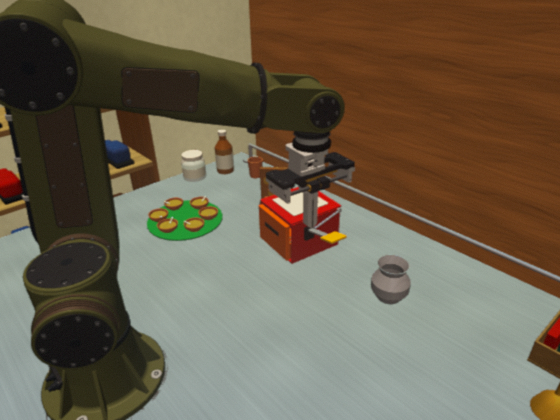

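The final view shows the drawer home at (278,228), the lid shut, and the paddle back up at (333,237). The lota is still at (391,280), the diyas haven't moved and the arm is clear.

```bash
python3 -c "
from cell import manip
print(manip.sign_off())"
```

```text
the job is handed in; nothing more can be done
None
```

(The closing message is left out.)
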